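# Square the offcut into the jig and hold the guard up

## Task

First push the bamboo offcut squarely and fully home into the corner of the trimming jig, its end flush against the back fence and its long side flush against the side stop. Then swing the jig's clear guard up to 50 degrees from shut and finish while still holding it there, steady, with the gripper (it falls shut if let go), so that I can mark the end of the offcut. Leave the offcut seated in the corner and the other things on the bench alone.

Things in the scene. Friction and masses are not known exactly. Their poses are not given: they have to be found in the camera images.
- jig: trimming jig fixed to the bench: plywood plate 340 (x) x 240 (y) x 12 mm with dark wooden fences; origin at the centre of its underside, x away from the robot, y to the robot's left, z up. Back fence: 45 mm high above the plate, along the far side, with two small hinge blocks on top. Side stop: 24 mm high, 20 mm thick, on the left, running only 110 mm from the back fence towards the robot
- fence_corner (a point): the inner corner where back fence and side stop meet, on top of the jig's plate (12 mm above the bench; 130, 50, 12 mm from the jig's origin). Axes as the jig's: the back fence's face is the plane x = 0, from y = -150 mm to the corner; the side stop's face is the plane y = 0, from x = -110 mm to the corner. The plate reaches from x = -300 and from y = -170 mm
- offcut_mid (a point): centre (half-way up) of the loose bamboo offcut, a plain block 220 mm long (its x), 60 wide (its y), 24 thick (its z, up), 0.2 kg. It lies flat on the jig's plate, up to 7 cm short of both fences and askew by up to 9 degrees, its far end under the closed guard. Fully home, its centre is at x = -110, y = -30, z = 12 mm in the axes of fence_corner
- guard_handle (a point): grip point of the guard's handle, a straight black round rod 16 mm thick, 55 mm long, sticking out of the middle of the guard's front edge in the guard's plane. The point is on the rod's axis, half-way along, 118 mm from the hinge axis. Axes turn with the guard: x along the rod to the hinge, y along the hinge. Shut, the rod is level, 70 mm above the bench, 34 mm above the offcut's top
- guard_hinge (a point): fixed point on the guard's hinge axis, 70 mm above the bench over the back fence; axes as the jig's, the hinge runs along y. At guard angle a the handle point lies at x = -118 cos a, z = +118 sin a mm from here
- guard (a joint): angle of the guard in rad: 0 shut (level), growing as the handle swings up and away from the robot, stop at 1.4; 50 degrees is 0.873. The guard is a clear plastic panel 120 mm wide with an aluminium rim, reaching 93 mm from the hinge, 0.3 kg in all; the hinge is free and the guard falls shut by its weight from any angle
- tub: white plastic tub with a grey twist cap, 80 mm across, 78 mm high, standing loose on the bench beside the jig; origin at the centre of its underside. Leave alone
- probe_holder: yellow plastic multimeter probe holder, an open box 50 x 80 x 60 mm with two probes in it reaching 89 mm high, loose on the bench; origin at the centre of its underside. Leave alone
- nut_driver: steel nut driver lying loose on the bench, handle 28 mm thick and 100 mm long (to -x of its origin), shaft reaching 112 mm to +x; origin under the joint of handle and shaft. Leave alone
- adaptor: matte grey plug adaptor, 55 x 55 x 40 mm block with three brass pins pointing up to 58 mm, loose on the bench; origin at the centre of its underside. Leave alone
Not all that is in view belongs to the job. Of the things like the part that bears offcut_mid, leave any that is green or grey; of the rest the larger one is meant.

How it is judged:
By the outcome, as a careful person would: the job done as asked, in the order asked, and still so for the second after the job is handed in, while the arm keeps its last pose, push and grip.
It also fails if it takes over 51 s, if anything falls off the work surface, if the arm or the gripper's body presses on something with over 40 N, if the wrist force passes 120 N, or if a joint passes its speed limit or range.

## Robot

A 6-joint arm with a two-finger parallel gripper is mounted at the origin on the work surface. World frame = base frame: x ahead of the robot, y to its left, z up, the work surface at z = 0. Lengths are in m, angles in rad, forces in N, time in s.
With the tool pointing down it reaches from about 0.25 to 0.725 m from the base axis. Payload 4 kg.
Tool frame: the origin (TCP) lies at the very end of the fingers, on their centre line; the grasp point (between the pads) lies 19 mm behind it; z points along the fingers, y is the line along which they close (so a half turn about z gives the same grasp; the last joint's range is limited). The gripper opens to 85 mm and grips with 20 to 120 N. Pads are 22 mm wide; open, the fingers measure 114 mm over their backs; the gripper's body (76 mm by 85 mm) begins 54 mm behind the grasp point. The pads swing forward as they close: fully open they stand 13 mm farther back than shut.
Start: joints at [-1.231, 0.241, 0.005, 1.335, 0, 1.571], TCP at [0.167, -0.471, 0.231] pointing down, gripper open.
Joint ranges: [-2.72, 2.72], [-1.05, 1.87], [-1.09, 1.28], [-1.99, 2.15], [-1.42, 1.44], [-3.14, 3.14]. Speed limits (rad/s): [2.79, 2.79, 3.14, 3.14, 3.14, 3.14].

## Interface

Orientations are given as a unit quaternion [w, x, y, z].
In Python, from rig import r, gripper_to, capture, camera_model, close_job gives the robot as it stands. Calls block until the motion is done:
- r.move_ptp(position, orientation): joint-space move of the TCP to a pose.
- r.line_to(position, ori=None, feed=0.15, max_force=None): straight line of the TCP; ori=None keeps the orientation; feed is the mean speed in m/s. With max_force (N) it stops when the force on the tool has changed by that much, and returns True; else False.
- r.set_joints(angles): joint-space move.
- gripper_to(opening): finger opening in m; the grip force is fixed at half the most; returns when the fingers have stopped.
- r.pause(seconds).
- r.ik(position, orientation): joint angles nearest the present ones, or None.
- capture(name): name is "scene" or "top" or "wrist"; returns the picture (420x560x3 uint8, red, green, blue); there is no depth.
- camera_model(name): a dict with "K" (3x3 intrinsics, pixels), "rvec" (rotation vector, rad) and "tvec" (3), from world to camera coordinates, as OpenCV has them; the wrist camera has in their place "mount" (4x4, takes a point from camera to tool coordinates, whose origin is the TCP and whose axes are the flange's). Camera axes: x right, y down, z forward; pixel columns grow to the right and rows downward; lengths in m; the calibration is good to about 2 mm. A picture is of the moment at which its call begins: read the wrist's pose just before it. camera_model takes no time and is no camera call.
A pose or a line that the arm cannot do raises r.MotionError and nothing moves.
- close_job(): hands the job in; it is judged then, once.
Readings, each from a call of its own:
- r.get_t(): time.
- r.get_joints(): joint angles.
- r.get_qvel(): joint speeds.
- r.get_tau(): joint torques, N m.
- r.get_tool_pos(): TCP position.
- r.get_tool_rot(): TCP orientation.
- r.get_contact_force(): force on the tool from outside, world axes, zero at the start.
- r.get_ft_torque(): the same for the moment, N m.
- r.get_opening(): finger opening in m.
- r.get_finger_force(): force on a finger pad.
Only numpy, scipy, OpenCV 4.12 (cv2) and the standard library are available. Lean on these libraries where they do the work, as an engineer would, in place of code of your own. Each camera call takes 0.05 s, during which the arm holds its last target. There are 200 camera calls.

## Working session

There is one attempt and no reset: what is moved stays moved. The work goes in short steps, each a Python script; the robot and the scene stay as the last script left them, time stands still between calls to the robot, and variables do not carry over. Pictures are saved under pics/ and viewed, at most 11 in all, crops included, and the job is handed in when it is done.

```bash
ls; mkdir -p pics
python3 - <<'E'
from rig import r,capture,camera_model
import cv2
for n in("scene","top"):
    cv2.imwrite(f"pics/{n}0.png",cv2.resize(capture(n)[...,::-1],(800,600),interpolation=cv2.INTER_CUBIC))
    m=camera_model(n);print(n,m)
print(camera_model("wrist"),r.get_tool_rot(),r.get_t())
E
```

```text
pics
scene {'K': array([[492.19039444,   0.        , 277.0538463 ],
       [  0.        , 492.19039444, 209.47691838],
       [  0.        ,   0.        ,   1.        ]]), 'rvec': array([ 1.35509098,  2.40195865, -0.74727209]), 'tvec': array([ 0.30219604, -0.33202054,  1.30498198])}
top {'K': array([[409.22487174,   0.        , 281.89766486],
       [  0.        , 409.22487174, 215.89309419],
       [  0.        ,   0.        ,   1.        ]]), 'rvec': array([ 2.1919871 , -2.2075314 ,  0.09536679]), 'tvec': array([-0.02008432,  0.54048367,  1.06686752])}
{'K': array([[321.18649247,   0.        , 276.61886276],
       [  0.        , 321.18649247, 212.94020346],
       [  0.        ,   0.        ,   1.        ]]), 'mount': array([[-4.70572392e-04, -9.56234129e-01, -2.92602235e-01,
         7.47101441e-02],
       [ 9.99999483e-01, -7.13779163e-04,  7.24423200e-04,
         9.35910939e-04],
       [-9.01571567e-04, -2.92601743e-01,  9.56233971e-01,
        -1.42566895e-01],
       [ 0.00000000e+00,  0.00000000e+00,  0.00000000e+00,
         1.00000000e+00]])} [-9.25840734e-04  9.85598995e-01  1.69096829e-01 -1.63571685e-04] 0.1
```

View pics/scene0.png

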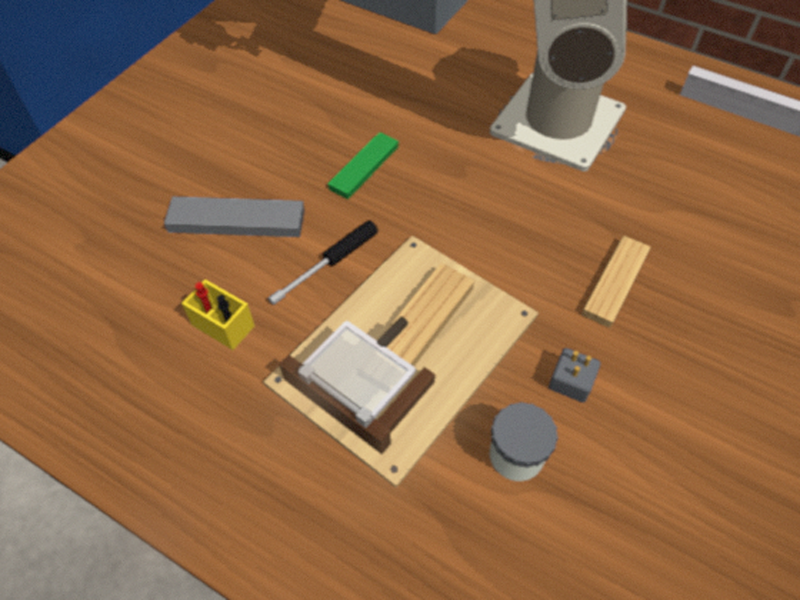

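View pics/top0.png

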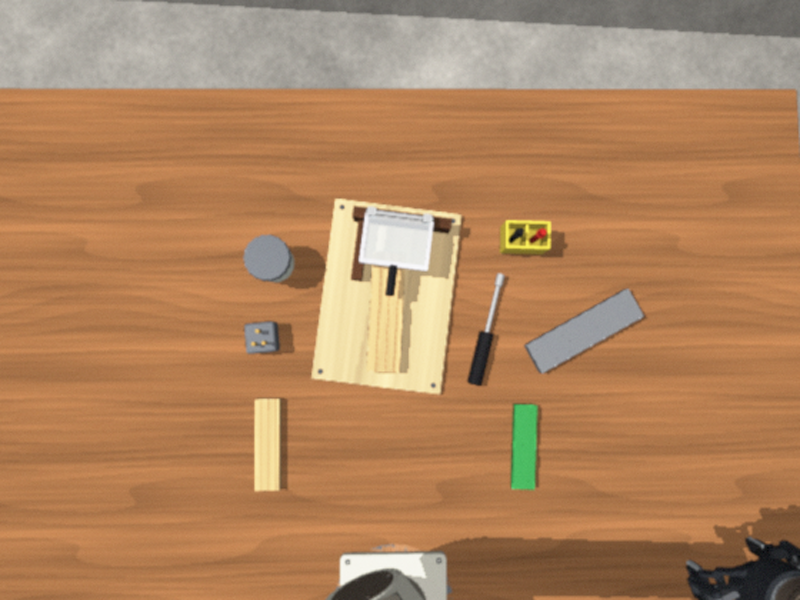

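Top view: the candidates are the bamboo block on the jig (387,325), the smaller bamboo (267,444), the green block (525,447) and the grey block (585,330). The bamboo block on the jig fits: it is neither green nor grey, it is larger than the other bamboo one, and it lies on the plate under the guard. I'll confirm that in an enlarged crop and read the points from it.

Run:
```python
from rig import r,capture,camera_model
import cv2
im=capture("top")[...,::-1]
c=im[132:282,175:365]  # x4
cv2.imwrite("pics/topcrop.png",cv2.resize(c,None,fx=4,fy=4,interpolation=cv2.INTER_CUBIC))
```

```text
(no output)
```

View pics/topcrop.png

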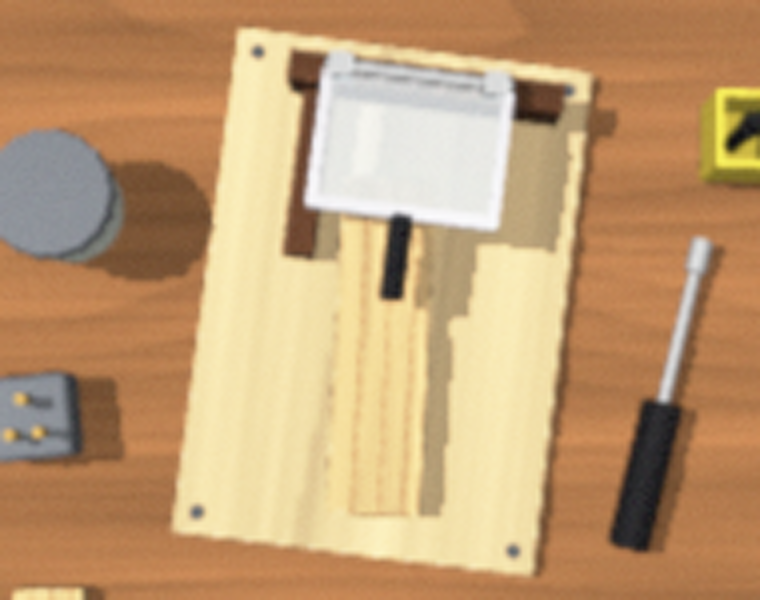

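The crop confirms the bamboo block on the plate. Plate corners in the crop are FL (237,28), FR (594,73), NR (537,576) and NL (172,532). The offcut's near end is at about y=515, from x=330 to 415, and its left and right sides at y=300 are at x=340 and 428. The handle runs from (403,217) to (392,298).

```bash
cat > h.py <<'E'
import numpy as np, cv2
from scipy.spatial.transform import Rotation as R
from rig import r,gripper_to,capture,camera_model,close_job
def ray(cam,uv,z,pose=None):
    """pixels -> world points on the plane at height z"""
    m=camera_model(cam); uv=np.atleast_2d(uv).astype(float)
    d=np.c_[uv,np.ones(len(uv))]@np.linalg.inv(m["K"]).T
    if cam=="wrist":
        p,q=pose; Rt=R.from_quat(q,scalar_first=True).as_matrix(); M=m["mount"]
        A=Rt@M[:3,:3]; c=Rt@M[:3,3]+p
    else:
        A=cv2.Rodrigues(m["rvec"])[0].T; c=-A@m["tvec"]
    d=d@A.T
    return c+d*((z-c[2])/d[:,2])[:,None]
def quat(yaw,tilt=0,flip=False):
    """tool down, y along jig y (flip: -y); tilt>0 leans the body towards the robot"""
    B=np.array([[-1,0,0],[0,1,0],[0,0,-1.]])@(np.diag([-1,-1,1]) if flip else np.eye(3))
    return (R.from_euler('z',yaw)*R.from_euler('y',-tilt)*R.from_matrix(B)).as_quat(scalar_first=True)
E
python3 - <<'E'
from h import *
cr=lambda a:175-.5+(np.array(a)+.5)/4*1 if 0 else np.c_[174.5+(np.array(a)[:,0]+.5)/4,131.5+(np.array(a)[:,1]+.5)/4]
c=ray("top",cr([(237,28),(594,73),(537,576),(172,532)]),.012)[:,:2]
print(c, [np.linalg.norm(c[i]-c[i-1]) for i in range(4)])
ref=np.array([[170,120],[170,-120],[-170,-120],[-170,120]])/1e3
# rigid fit
cc=c-c.mean(0);yaw=np.arctan2((ref[:,0]*cc[:,1]-ref[:,1]*cc[:,0]).sum(),(ref*cc).sum())
J=c.mean(0);print("jig",J,np.degrees(yaw))
Rz=R.from_euler('z',yaw).as_matrix()
F=np.r_[J,0]+Rz@[.13,.05,.012]
tof=lambda w:(w-F)@Rz
print("corner",F)
o=ray("top",cr([(330,515),(415,515),(340,300),(428,300)]),.036);print("offcut top in corner frame",tof(o)*1e3)
h=ray("top",cr([(403,217),(392,298)]),.07);print("handle",tof(h)*1e3)
np.savez("jig.npz",F=F,yaw=yaw)
for flip in(0,1):
  for rel,t in(((-.2,-.03,.1),0),((-.11,-.075,.06),30),((-.07,-.075,.15),-20),((-.07,-.075,.15),0)):
    print(flip,rel,t,r.ik(F+Rz@rel,quat(yaw,np.radians(t),flip)))
E
```

```text
[[ 0.74969398  0.10350974]
 [ 0.71842305 -0.13665726]
 [ 0.38205945 -0.09410736]
 [ 0.41313502  0.14630832]] [np.float64(0.3392692840448612), np.float64(0.24219425564863545), np.float64(0.3390441843814259), np.float64(0.24241574587420286)]
jig [0.56582787 0.00476336] -7.283147723260903
corner [0.70111765 0.03787948 0.012     ]
offcut top in corner frame [[-274.91840754  -31.56212356   24.        ]
 [-268.4374371   -86.07393515   24.        ]
 [-135.85399     -20.89784589   24.        ]
 [-128.91795616  -77.80701011   24.        ]]
handle [[ -81.49925542  -55.42821694   58.        ]
 [-133.43287137  -54.71788827   58.        ]]
0 (-0.2, -0.03, 0.1) 0 [ 0.06699562  0.32673281 -0.20338179  1.04068172  0.          0.19411052]
0 (-0.11, -0.075, 0.06) 30 [-0.00771473  0.25500742 -0.61984561  0.17543294 -0.05959361  0.10352635]
0 (-0.07, -0.075, 0.15) -20 [-0.05620672  0.84873385  0.76635146  1.8366719   0.02423408  0.06664495]
0 (-0.07, -0.075, 0.15) 0 [-0.04439774  0.51937011  0.23521218  1.2866384   0.          0.08271717]
1 (-0.2, -0.03, 0.1) 0 [ 0.06699562  0.32673281 -0.20338179  1.04068172  0.         -2.94748213]
1 (-0.11, -0.075, 0.06) 30 [-0.00771473  0.25500742 -0.61984561  0.17543294 -0.05959361 -3.03806631]
1 (-0.07, -0.075, 0.15) -20 [-0.05620672  0.84873385  0.76635146  1.8366719   0.02423408 -3.0749477 ]
1 (-0.07, -0.075, 0.15) 0 [-0.04439774  0.51937011  0.23521218  1.2866384   0.         -3.05887549]
```

Run:
```python
from h import *
g=np.load("jig.npz");F,yaw=g["F"],float(g["yaw"]);Rz=R.from_euler('z',yaw).as_matrix()
r.move_ptp(F+Rz@[-.24,-.055,.16],quat(yaw))
p,q=r.get_tool_pos(),r.get_tool_rot();im=capture("wrist");np.savez("w1.npz",p=p,q=q)
cv2.imwrite("pics/w1.png",cv2.resize(im[...,::-1],(800,600),interpolation=cv2.INTER_CUBIC));print(r.get_t(),p)
```

```text
2.2417 [0.45623511 0.0130973  0.17209095]
```

View pics/w1.png

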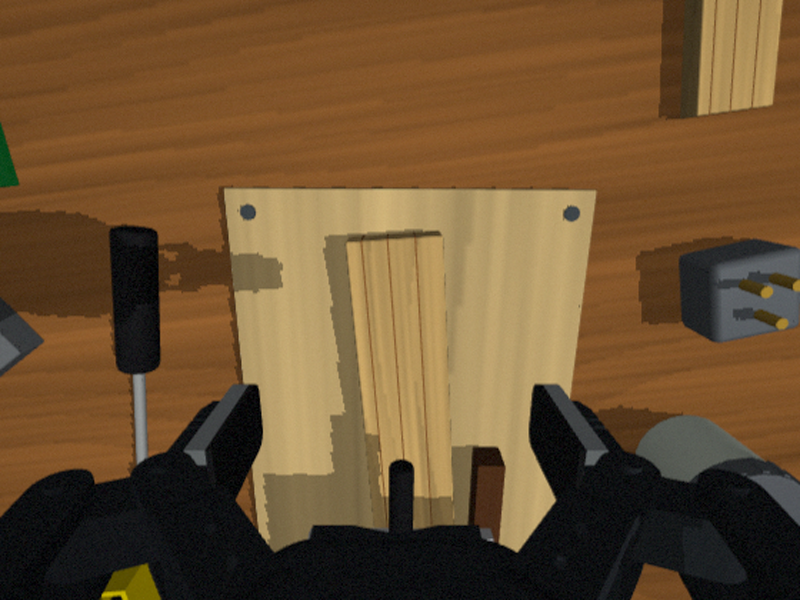

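The wrist view looks back towards the robot, so image-up is robot-ward and image-left is -y. The offcut's near-end top corners are at (347,242) and (441,236), with edge points at (371,425) right and (453,515) left. The plate's near corners are at (222,188) and (596,190). The side stop's near end is at (471,447) at the base and (473,465) on top.

Run:
```python
from h import *
g=np.load("jig.npz");F,yaw=g["F"],float(g["yaw"]);Rz=R.from_euler('z',yaw).as_matrix()
w=np.load("w1.npz");P=(w["p"],w["q"])
f=lambda px,z:np.round((ray("wrist",(np.array(px)+.5)*.7-.5,z,P)-F)@Rz*1e3,1)
print("plate near corners (exp -300,-170/70)",f([(222,188),(596,190)],.012))
print("stop end base (exp -110,0/20)",f([(471,447),(497,447)],.012),f([(473,465),(503,465)],.036))
o=f([(347,242),(441,236),(371,425),(453,515)],.036);print(o)
print(np.degrees(np.arctan2((o[2]-o[0])[1],(o[2]-o[0])[0])),np.degrees(np.arctan2((o[3]-o[1])[1],(o[3]-o[1])[0])),np.degrees(np.arctan2(*(o[1]-o[0])[:2])))
print(f([(388,470),(413,470)],.07))
```

```text
plate near corners (exp -300,-170/70) [[-299.3 -167.7    0. ]
 [-297.7   71.8    0. ]]
stop end base (exp -110,0/20) [[-107.7    0.5    0. ]
 [-107.7   20.3    0. ]] [[-109.3   -1.9   24. ]
 [-109.3   19.4   24. ]]
[[-268.4  -86.2   24. ]
 [-271.9  -29.    24. ]
 [-141.6  -73.7   24. ]
 [ -66.1  -14.6   24. ]]
5.630052461830823 4.002510651644255 -3.501495040814424
[[-130.6  -61.5   58. ]
 [-130.5  -45.9   58. ]]
```

Run:
```python
from h import *
g=np.load("jig.npz");F,yaw=g["F"],float(g["yaw"]);Rz=R.from_euler('z',yaw).as_matrix()
W=lambda x,y,z:F+Rz@[x,y,z-.012]
tof=lambda:np.round((r.get_tool_pos()-F)@Rz*1e3,1)
q1=quat(yaw+np.radians(4.2))
r.move_ptp(W(-.235,-.0555,.09),q1)
print(r.line_to(W(-.235,-.0555,.017),feed=.1,max_force=8))
gripper_to(.045);print("open",r.get_opening(),r.get_finger_force(),tof(),r.get_contact_force())
r.line_to(W(-.2,-.042,.017),ori=quat(yaw),feed=.06)
f0=r.get_contact_force();print(tof(),f0)
print(r.line_to(W(-.172,-.042,.017),feed=.02,max_force=12),tof(),(r.get_contact_force()@Rz))
print(r.line_to(W(-.185,-.015,.017),feed=.02,max_force=12) if 0 else "")
p=(r.get_tool_pos()-F)@Rz
print(r.line_to(W(p[0]-.001,-.015,.017),feed=.02,max_force=12),tof(),(r.get_contact_force()@Rz),r.get_ft_torque())
p=(r.get_tool_pos()-F)@Rz
print(r.line_to(W(p[0]+.01,p[1],.017),feed=.015,max_force=12),tof(),(r.get_contact_force()@Rz),r.get_ft_torque())
print(r.get_t())
P=r.get_tool_pos(),r.get_tool_rot();im=capture("wrist");np.savez("w2.npz",p=P[0],q=P[1])
cv2.imwrite("pics/w2.png",cv2.resize(im[...,::-1],(800,600),interpolation=cv2.INTER_CUBIC))
```

```text
False
open 0.05862466962164439 65.05388617515564 [-234.2  -55.3    6.1] [-1.36253209 -0.51915213  5.45329856]
[-201.4  -42.1    6.1] [-6.58331869 -0.5222413   9.89324536]
True [-201.5  -42.1    6.1] [-0.29603282  0.07407602  4.4999355 ]

True [-201.1  -27.2    6.3] [-0.34806668 -1.58135092  2.88554024] [-0.11638017 -0.11270205 -0.542748  ]
True [-201.2  -27.2    6.3] [-0.6447211  -0.28662533  3.86172373] [ 0.17199187 -0.0505223  -0.26983312]
6.3833
```

View pics/w2.png

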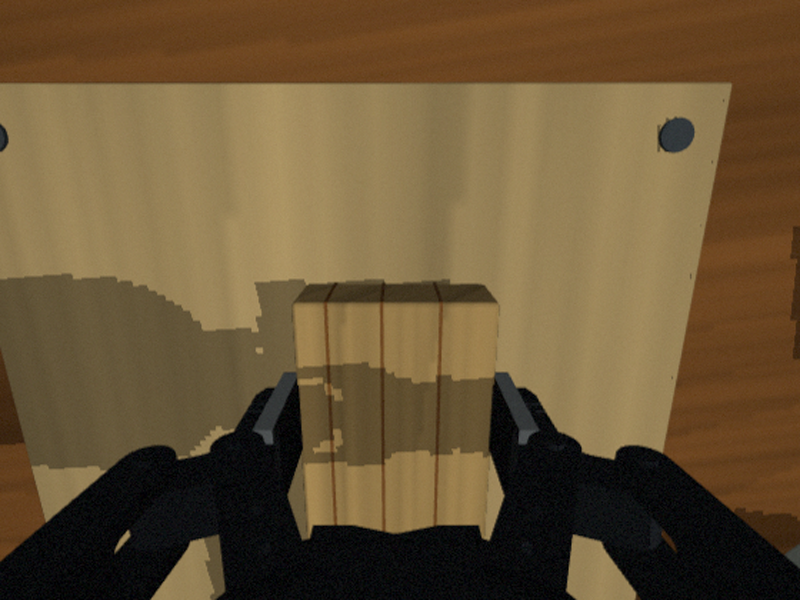

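The offcut is gripped and looks square, with its near-end top corners at (295,302) and (497,302). The x push tripped straight away, probably on the start-up jolt, so I'll check the gap left and push on.

Run:
```python
from h import *
g=np.load("jig.npz");F,yaw=g["F"],float(g["yaw"]);Rz=R.from_euler('z',yaw).as_matrix()
W=lambda x,y,z:F+Rz@[x,y,z-.012]
tof=lambda:np.round((r.get_tool_pos()-F)@Rz*1e3,1)
w=np.load("w2.npz");f=lambda px,z:np.round((ray("wrist",(np.array(px)+.5)*.7-.5,z,(w["p"],w["q"]))-F)@Rz*1e3,1)
print(f([(295,302),(497,302)],.036),f([(731,83)],.012))
p=(r.get_tool_pos()-F)@Rz
# back off the stop a little, go to 4 mm short, then press in x, then y, then x
r.line_to(W(p[0],p[1]-.002,.0185),feed=.03)
r.line_to(W(p[0]+.008,p[1]-.002,.0185),feed=.03)
r.pause(.2);print(tof(),r.get_contact_force()@Rz)
for dx,dy in((.014,0),(0,.01),(.006,0)):
    p=(r.get_tool_pos()-F)@Rz
    print(r.line_to(W(p[0]+dx,p[1]+dy,.0185),feed=.012,max_force=20),tof(),np.round(r.get_contact_force()@Rz,1),np.round(r.get_ft_torque(),2))
print(r.get_t(),r.get_opening())
P=r.get_tool_pos(),r.get_tool_rot();im=capture("wrist");np.savez("w3.npz",p=P[0],q=P[1])
cv2.imwrite("pics/w3.png",cv2.resize(im[...,::-1],(800,600),interpolation=cv2.INTER_CUBIC))
```

```text
[[-237.3  -56.4   24. ]
 [-237.     1.2   24. ]] [[-297.4   71.9    0. ]]
[-193.7  -29.4    6.4] [-3.3022955   0.01808059  3.18008498]
False [-182.7  -29.4    6.3] [-9.3  0.2  7.6] [ 0.4   1.49 -0.06]
True [-182.8  -26.8    6.8] [-0.9 -1.6  4. ] [-0.17 -0.16 -0.27]
True [-183.   -26.9    6.7] [-2.7 -0.3  4.5] [ 0.14 -0.26 -0.16]
9.95 0.05853394765117037
```

Run:
```python
from h import *
g=np.load("jig.npz");F,yaw=g["F"],float(g["yaw"]);Rz=R.from_euler('z',yaw).as_matrix()
W=lambda x,y,z:F+Rz@[x,y,z-.012]
tof=lambda:np.round((r.get_tool_pos()-F)@Rz*1e3,1)
gripper_to(.08);p=(r.get_tool_pos()-F)@Rz
r.line_to(W(p[0],p[1],.09),feed=.12)
r.line_to(W(-.255,-.043,.10),feed=.15)
P=r.get_tool_pos(),r.get_tool_rot();im=capture("wrist");np.savez("w3.npz",p=P[0],q=P[1])
gripper_to(0)
r.line_to(W(-.255,-.043,.020),feed=.1);r.pause(.2)
print(tof(),r.get_contact_force()@Rz)
print(r.line_to(W(-.215,-.043,.020),feed=.025,max_force=14),tof(),np.round(r.get_contact_force()@Rz,1))
p=(r.get_tool_pos()-F)@Rz
r.line_to(W(p[0]+.003,p[1],.020),feed=.02);print(tof(),np.round(r.get_contact_force()@Rz,1))
r.line_to(W(p[0]+.003,p[1]+.003,.020),feed=.02);print(tof(),np.round(r.get_contact_force()@Rz,1))
print(r.get_t())
im2=capture("wrist")
v=np.vstack([cv2.resize(a[...,::-1],(400,300),interpolation=cv2.INTER_AREA) for a in(im,im2)])
cv2.imwrite("pics/w3.png",cv2.resize(im[...,::-1],(800,600),interpolation=cv2.INTER_CUBIC))
s=capture("scene")[150:350,175:395,::-1]
cv2.imwrite("pics/s3.png",cv2.resize(s,None,fx=3,fy=3,interpolation=cv2.INTER_CUBIC)[:600])
```

```text
[-254.4  -42.9    8.6] [-0.77595782  0.42545366  0.37063889]
True [-231.4  -43.2    7.1] [-0.3 -0.7 -0.2]
[-231.   -43.8    7.1] [-5.2 -0.5  0.3]
[-231.2  -41.2    7.1] [-5.1 -1.7  0.9]
15.375
```

View pics/w3.png

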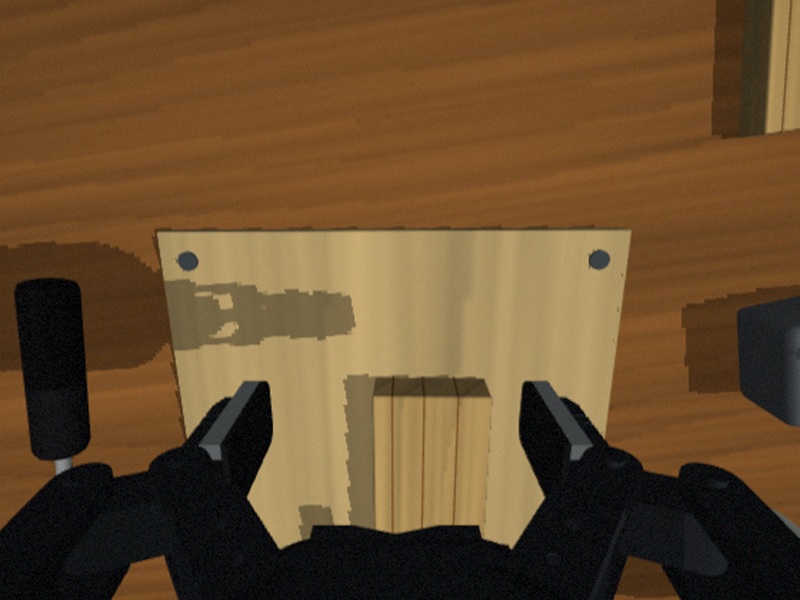

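View pics/s3.png

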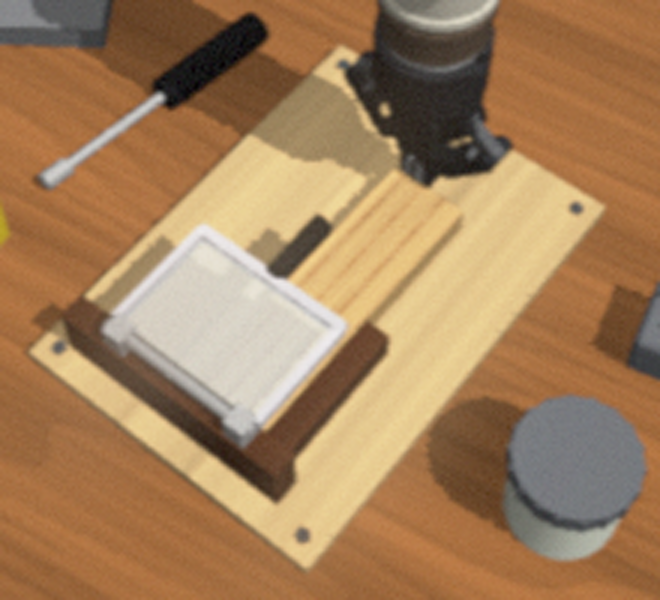

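Both views show the offcut square and up against the back fence, and the end push met a hard stop. I still need to see the gap at the side stop, so I'll look from further back.

Run:
```python
from h import *
g=np.load("jig.npz");F,yaw=g["F"],float(g["yaw"]);Rz=R.from_euler('z',yaw).as_matrix()
W=lambda x,y,z:F+Rz@[x,y,z-.012]
p=(r.get_tool_pos()-F)@Rz
r.line_to(W(p[0]-.01,p[1],.02),feed=.1)
r.move_ptp(W(-.235,-.03,.12),quat(yaw,np.radians(-20)))
P=r.get_tool_pos(),r.get_tool_rot();im=capture("wrist");np.savez("w4.npz",p=P[0],q=P[1])
c=im[150:420,180:420,::-1]
cv2.imwrite("pics/w4.png",cv2.resize(c,None,fx=2.2,fy=2.2,interpolation=cv2.INTER_CUBIC));print(r.get_t())
```

```text
16.45
```

View pics/w4.png

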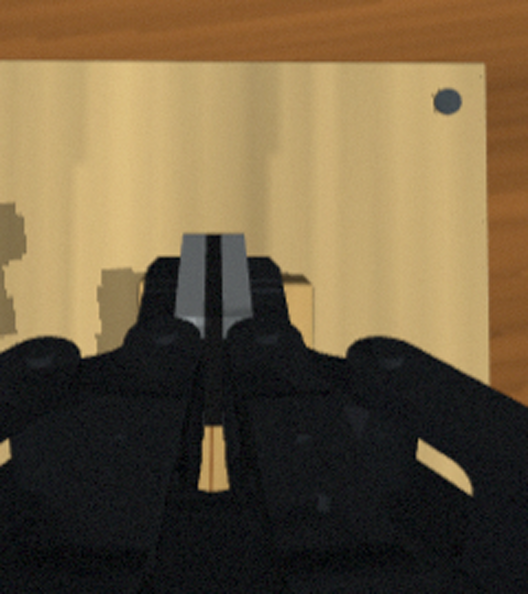

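That tilt puts the fingers in the way, so this view shows only the plate's near corner. I'll look straight down from further forward with the gripper open.

Run:
```python
from h import *
g=np.load("jig.npz");F,yaw=g["F"],float(g["yaw"]);Rz=R.from_euler('z',yaw).as_matrix()
W=lambda x,y,z:F+Rz@[x,y,z-.012]
r.move_ptp(W(-.12,-.02,.17),quat(yaw));gripper_to(.085)
P=r.get_tool_pos(),r.get_tool_rot();im=capture("wrist");np.savez("w5.npz",p=P[0],q=P[1])
c=im[60:360,160:400,::-1]
cv2.imwrite("pics/w5.png",cv2.resize(c,None,fx=2,fy=2,interpolation=cv2.INTER_CUBIC));print(r.get_t())
```

```text
17.8333
```

View pics/w5.png

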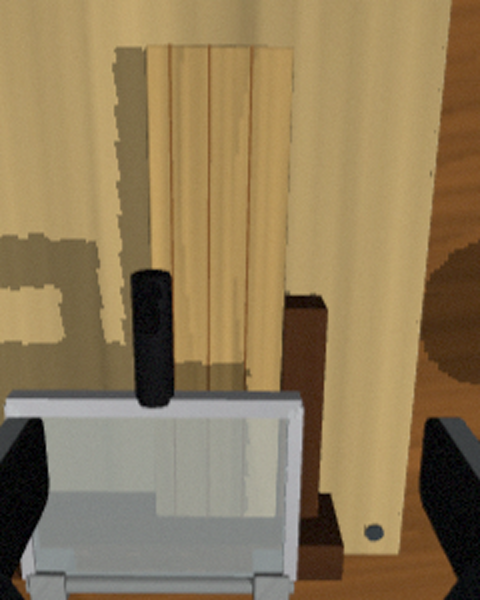

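This view is clear. The offcut's left edge goes from (293,47) past the stop's end at (285,306) to its far end at (275,517), seen through the guard. The stop's inner top edge starts at (286,307), so there is no visible gap. The far end runs level from (157,517) to (275,517).

Run:
```python
from h import *
g=np.load("jig.npz");F,yaw=g["F"],float(g["yaw"]);Rz=R.from_euler('z',yaw).as_matrix()
w=np.load("w5.npz")
f=lambda px,z:np.round((ray("wrist",np.array([159.5,59.5])+(np.array(px)+.5)/2,z,(w["p"],w["q"]))-F)@Rz*1e3,1)
print("offcut nl nr fl fr mid-l",f([(293,47),(147,46),(275,517),(157,517),(285,300)],.036))
print("stop top inner, outer near; ",f([(286,308),(327,308)],.036))
print("stop base near",f([(284,295),(323,295)],.012))
print("fence base / top edge / screw(160,110)?",f([(322,494)],.012),f([(342,545)],.057),f([(374,532)],.012))
print("plate far-left corner 40,70",f([(399,555)],.012))
print("handle tip l r, root",f([(152,270),(135,280),(170,280),(153,400)],.07))
```

```text
offcut nl nr fl fr mid-l [[-218.1    2.7   24. ]
 [-218.5  -55.8   24. ]
 [   0.7   -0.5   24. ]
 [   0.7  -59.5   24. ]
 [-112.4    1.9   24. ]]
stop top inner, outer near;  [[-108.6    2.5   24. ]
 [-108.6   20.9   24. ]]
stop base near [[-107.9    3.4    0. ]
 [-107.9   22.3    0. ]]
fence base / top edge / screw(160,110)? [[ 3.2 26.2  0. ]] [[ 1.1 29.7 45. ]] [[27.  55.6  0. ]]
plate far-left corner 40,70 [[41.9 70.4  0. ]]
handle tip l r, root [[-134.5  -52.7   58. ]
 [-130.5  -59.5   58. ]
 [-130.5  -45.9   58. ]
 [ -79.3  -54.4   58. ]]
```

Run:
```python
from h import *
g=np.load("jig.npz");F,yaw=g["F"],float(g["yaw"]);Rz=R.from_euler('z',yaw).as_matrix()
w=np.load("w5.npz")
im=np.mean([capture("wrist").astype(float) for _ in range(8)],0)
np.save("w5.npy",im)
G=cv2.GaussianBlur(im,(0,0),.7)
def edge(name,p0,p1,z,ch,half=5,n=60):
    """fit the strongest-gradient line near crop-pixel segment p0-p1"""
    p0,p1=[np.array([159.5,59.5])+(np.array(p)+.5)/2 for p in(p0,p1)]
    d=(p1-p0)/np.linalg.norm(p1-p0);nn=np.array([-d[1],d[0]]);s=np.linspace(-half,half,81);pts=[]
    for t in np.linspace(0,1,n):
        q=p0+t*(p1-p0)+s[:,None]*nn
        v=cv2.remap(G[...,ch].astype(np.float32),q[:,:1].astype(np.float32),q[:,1:].astype(np.float32),cv2.INTER_LINEAR)[:,0]
        gr=np.abs(np.gradient(v));gr[gr<gr.max()*.5]=0;pts.append(q[40]+nn*(gr*s).sum()/gr.sum())
    X=(ray("wrist",np.array(pts),z,(w["p"],w["q"]))-F)@Rz*1e3
    a=0 if np.ptp(X[:,0])>np.ptp(X[:,1]) else 1;b=1-a
    for _ in range(3):
        k=np.polyfit(X[:,a],X[:,b],1);e=X[:,b]-np.polyval(k,X[:,a]);X=X[np.abs(e)<=max(2*np.median(abs(e)),.1)]
    print(name,"axis",'xy'[a],"angle",round(np.degrees(np.arctan(k[0]))*(1 if a==0 else -1),2),"at ends",np.round(np.polyval(k,[X[:,a].min(),X[:,a].max()]),1),np.round([X[:,a].min(),X[:,a].max()]),"res",round(float(np.std(e)),2),len(X))
edge("plate left",(448,20),(403,520),.012,2)
edge("stop outer top",(327,315),(322,480),.036,0)
edge("stop inner/offcut",(285,312),(282,385),.036,0,3)
edge("offcut left",(293,52),(286,285),.036,2,3)
edge("offcut right",(147,52),(151,260),.036,0,3)
edge("offcut near end",(152,46),(288,47),.036,2,3)
edge("offcut far end",(162,517),(270,517),.036,0,3)
edge("panel front rim",(15,393),(125,393),.07,0,3)
```

```text
plate left axis x angle -0.39 at ends [71.8 70.2] [-228.   14.] res 0.12 44
stop outer top axis x angle -0.4 at ends [21.2 20.6] [-104.  -20.] res 0.05 42
stop inner/offcut axis x angle -0.93 at ends [1.  0.5] [-107.  -75.] res 0.04 39
offcut left axis x angle -0.96 at ends [3.5 1.9] [-216. -119.] res 0.17 50
offcut right axis x angle -0.89 at ends [-56.1 -57.4] [-216. -131.] res 0.13 60
offcut near end axis y angle -0.78 at ends [-219.3 -218.6] [-54.   1.] res 0.19 57
offcut far end axis y angle -0.22 at ends [0.3 0.4] [-46.  -3.] res 0.05 47
panel front rim axis y angle -0.04 at ends [-80.3 -80.3] [-111.  -66.] res 0.01 60
```

The jig's true yaw is about 0.4° less than my fit. The offcut is still about 0.5° skew, with the far end roughly 0.8 mm off the stop. I'll push its side at x≈-100 mm, in line with the stop and leaning the tool clear of the handle, then push its end again.

```bash
cat > push.py <<'E'
from h import *
g=np.load("jig.npz");F,yaw=g["F"],float(g["yaw"]);F=F+R.from_euler('z',yaw).as_matrix()@[.0005,.0007,0];yaw-=np.radians(.4)
np.savez("jig2.npz",F=F,yaw=yaw);Rz=R.from_euler('z',yaw).as_matrix()
W=lambda x,y,z:F+Rz@[x,y,z-.012]
tof=lambda:np.round((r.get_tool_pos()-F)@Rz*1e3,1)
B=R.from_matrix(np.diag([-1,1,-1.]))
q=(R.from_euler('z',yaw)*R.from_euler('x',np.radians(15))*R.from_euler('y',-np.radians(10))*B).as_quat(scalar_first=True)
gripper_to(0)
r.move_ptp(W(-.105,-.11,.14),q)
r.line_to(W(-.102,-.10,.02),feed=.12);r.pause(.2);f0=r.get_contact_force()
print(tof(),r.line_to(W(-.102,-.055,.02),feed=.025,max_force=10),tof())
p=(r.get_tool_pos()-F)@Rz
r.line_to(W(-.102,p[1]+.007,.02),feed=.03);r.pause(.2);print("side",tof(),np.round((r.get_contact_force()-f0)@Rz,1))
r.line_to(W(-.105,-.10,.022),feed=.1)
r.line_to(W(-.105,-.11,.1),feed=.15)
r.move_ptp(W(-.245,-.045,.06),quat(yaw))
r.line_to(W(-.245,-.045,.02),feed=.1);r.pause(.2);f0=r.get_contact_force()
print(tof(),r.line_to(W(-.215,-.045,.02),feed=.025,max_force=10),tof())
p=(r.get_tool_pos()-F)@Rz
r.line_to(W(p[0]+.007,-.045,.02),feed=.03);r.pause(.2);print("end",tof(),np.round((r.get_contact_force()-f0)@Rz,1))
r.line_to(W(-.25,-.045,.03),feed=.1)
print(r.get_t())
E
python3 push.py
```

```text
[-101.4 -100.2    8.9] True [-102.   -81.2    7.7]
side [-102.2  -81.3    7.7] [ -4.7 -23.    8.3]
[-244.2  -45.     8.7] True [-231.4  -45.2    7.2]
end [-230.9  -45.4    7. ] [-14.    0.   11.9]
26.6333
```

Run:
```python
from h import *
g=np.load("jig2.npz");F,yaw=g["F"],float(g["yaw"]);Rz=R.from_euler('z',yaw).as_matrix()
W=lambda x,y,z:F+Rz@[x,y,z-.012]
r.move_ptp(W(-.12,-.02,.17),quat(yaw));gripper_to(.05)
P=r.get_tool_pos(),r.get_tool_rot()
im=np.mean([capture("wrist").astype(float) for _ in range(4)],0)
cv2.imwrite("pics/w6.png",cv2.resize(im[60:360,160:400,::-1].astype(np.uint8),None,fx=2,fy=2,interpolation=cv2.INTER_CUBIC))
G=cv2.GaussianBlur(im,(0,0),.7)
def edge(name,p0,p1,z,ch,half=5,n=60):
    p0,p1=[np.array([159.5,59.5])+(np.array(p)+.5)/2 for p in(p0,p1)]
    d=(p1-p0)/np.linalg.norm(p1-p0);nn=np.array([-d[1],d[0]]);s=np.linspace(-half,half,81);pts=[]
    for t in np.linspace(0,1,n):
        q=p0+t*(p1-p0)+s[:,None]*nn
        v=cv2.remap(G[...,ch].astype(np.float32),q[:,:1].astype(np.float32),q[:,1:].astype(np.float32),cv2.INTER_LINEAR)[:,0]
        gr=np.abs(np.gradient(v));gr[gr<gr.max()*.5]=0;pts.append(q[40]+nn*(gr*s).sum()/gr.sum())
    X=(ray("wrist",np.array(pts),z,P)-F)@Rz*1e3
    a=0 if np.ptp(X[:,0])>np.ptp(X[:,1]) else 1;b=1-a
    for _ in range(3):
        k=np.polyfit(X[:,a],X[:,b],1);e=X[:,b]-np.polyval(k,X[:,a]);X=X[np.abs(e)<=max(2*np.median(abs(e)),.1)]
    print(name,"angle",round(np.degrees(np.arctan(k[0]))*(1 if a==0 else -1),2),"ends",np.round(np.polyval(k,[X[:,a].min(),X[:,a].max()]),1),np.round([X[:,a].min(),X[:,a].max()]),"res",round(float(np.std(e)),2),len(X))
edge("plate left",(448,20),(403,520),.012,2)
edge("stop outer top",(327,315),(322,480),.036,0)
edge("stop inner/offcut",(285,312),(282,385),.036,0,3)
edge("offcut left",(293,52),(286,285),.036,2,4)
edge("offcut right",(147,52),(151,260),.036,0,4)
edge("offcut near end",(152,46),(288,47),.036,2,4)
edge("offcut far end",(162,517),(270,517),.036,0,3)
edge("handle left",(134,285),(138,385),.07,0,4)
edge("handle right",(171,285),(172,385),.07,0,4)
print(r.get_t())
```

```text
plate left angle 0.0 ends [69.5 69.5] [-231.  -47.] res 0.13 42
stop outer top angle -0.01 ends [19.7 19.7] [-99. -24.] res 0.07 35
stop inner/offcut angle -0.95 ends [-0.2 -0.8] [-107.  -73.] res 0.08 49
offcut left angle -0.46 ends [1.  0.2] [-216. -120.] res 0.17 40
offcut right angle -0.47 ends [-58.4 -59.1] [-216. -131.] res 0.08 45
offcut near end angle 0.15 ends [-219.3 -219.4] [-53.  -2.] res 0.04 42
offcut far end angle -0.32 ends [-0.2  0.1] [-45.  -3.] res 0.07 42
handle left angle -0.29 ends [-62.7 -62.9] [-129.  -88.] res 0.05 56
handle right angle -0.03 ends [-46.8 -46.8] [-129.  -88.] res 0.05 46
28.1583
```

View pics/w6.png

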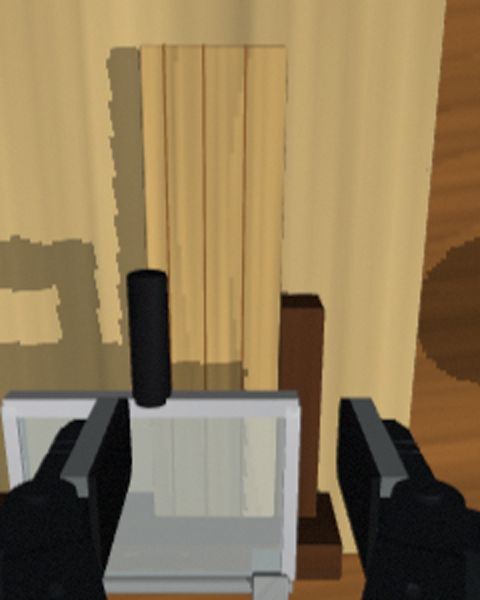

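The skew is still about -0.45°: the tilted fingertip touched near x=-113, just beyond the stop's end. I'll push the side again with the tool yawed so that the finger's far edge (x≈-90) bears on it, then go on to the guard handle, whose axis is at y≈-54.8 mm.

```bash
python3 - <<'E'
from h import *
g=np.load("jig2.npz");F,yaw=g["F"],float(g["yaw"]);Rz=R.from_euler('z',yaw).as_matrix()
W=lambda x,y,z:F+Rz@[x,y,z-.012]
tof=lambda:np.round((r.get_tool_pos()-F)@Rz*1e3,1)
B=R.from_matrix(np.diag([-1,1,-1.]))
q=(R.from_euler('z',yaw)*R.from_euler('x',np.radians(15))*R.from_euler('z',np.radians(12))*B).as_quat(scalar_first=True)
gripper_to(0)
r.move_ptp(W(-.103,-.10,.10),q)
r.line_to(W(-.101,-.095,.02),feed=.12);r.pause(.1);f0=r.get_contact_force()
print(tof(),r.line_to(W(-.101,-.055,.02),feed=.025,max_force=10),tof())
p=(r.get_tool_pos()-F)@Rz
r.line_to(W(-.101,p[1]+.009,.02),feed=.04);r.pause(.3);print("side",tof(),np.round((r.get_contact_force()-f0)@Rz,1))
r.line_to(W(-.103,-.095,.022),feed=.12)
r.line_to(W(-.11,-.10,.12),feed=.2)
r.move_ptp(W(-.12,-.02,.17),quat(yaw));gripper_to(.05)
np.savez("w7.npz",p=r.get_tool_pos(),q=r.get_tool_rot());np.save("w7.npy",np.mean([capture("wrist").astype(float) for _ in range(4)],0))
print(r.get_t())
E
cat > edge.py <<'E'
from h import *
g=np.load("jig2.npz");F,yaw=g["F"],float(g["yaw"]);Rz=R.from_euler('z',yaw).as_matrix()
w=np.load("w7.npz");P=w["p"],w["q"];G=cv2.GaussianBlur(np.load("w7.npy"),(0,0),.7)
def edge(name,p0,p1,z,ch,half=5,n=60):
    p0,p1=[np.array([159.5,59.5])+(np.array(p)+.5)/2 for p in(p0,p1)]
    d=(p1-p0)/np.linalg.norm(p1-p0);nn=np.array([-d[1],d[0]]);s=np.linspace(-half,half,81);pts=[]
    for t in np.linspace(0,1,n):
        q=p0+t*(p1-p0)+s[:,None]*nn
        v=cv2.remap(G[...,ch].astype(np.float32),q[:,:1].astype(np.float32),q[:,1:].astype(np.float32),cv2.INTER_LINEAR)[:,0]
        gr=np.abs(np.gradient(v));gr[gr<gr.max()*.5]=0;pts.append(q[40]+nn*(gr*s).sum()/gr.sum())
    X=(ray("wrist",np.array(pts),z,P)-F)@Rz*1e3
    a=0 if np.ptp(X[:,0])>np.ptp(X[:,1]) else 1;b=1-a
    for _ in range(3):
        k=np.polyfit(X[:,a],X[:,b],1);e=X[:,b]-np.polyval(k,X[:,a]);X=X[np.abs(e)<=max(2*np.median(abs(e)),.1)]
    print(name,"angle",round(np.degrees(np.arctan(k[0]))*(1 if a==0 else -1),2),"ends",np.round(np.polyval(k,[X[:,a].min(),X[:,a].max()]),1),np.round([X[:,a].min(),X[:,a].max()]),"res",round(float(np.std(e)),2),len(X))
edge("plate left",(443,20),(413,380),.012,2)
edge("stop outer top",(324,315),(319,480),.036,0)
edge("stop inner/offcut",(281,312),(279,385),.036,0,3)
edge("offcut left",(287,52),(281,285),.036,2,4)
edge("offcut right",(141,52),(147,260),.036,0,4)
edge("offcut near end",(147,46),(282,47),.036,2,4)
edge("offcut far end",(162,517),(268,517),.036,0,3)
E
python3 edge.py
```

```text
[-99.9 -94.8   9.3] True [-101.1  -81.1    7.7]
side [-101.3  -81.     7.8] [ -5.2 -26.9   7. ]
33.875
plate left angle 0.01 ends [69.3 69.3] [-231.  -66.] res 0.11 48
stop outer top angle 0.01 ends [19.5 19.5] [-105.  -21.] res 0.06 42
stop inner/offcut angle -0.4 ends [-0.9 -1.1] [-107.  -71.] res 0.04 53
offcut left angle -0.65 ends [ 0.9 -0.1] [-213. -119.] res 0.06 30
offcut right angle -0.42 ends [-58.7 -59.3] [-216. -131.] res 0.12 60
offcut near end angle -0.02 ends [-219.2 -219.2] [-48.  -2.] res 0.09 43
offcut far end angle -0.73 ends [-0.4  0.2] [-58.  -5.] res 0.08 45
```

Two firm pushes (23–27 N) have left the reading unchanged, and the near end reads 0.0° with the position home to under 1 mm, so I take the offcut as seated. Now the guard.

```bash
cat > guard.py <<'E'
from h import *
g=np.load("jig2.npz");F,yaw=g["F"],float(g["yaw"]);Rz=R.from_euler('z',yaw).as_matrix()
H=np.array([.0115,-.0548,.058])           # hinge in corner frame
T0=np.radians(30)
def tcp(a,back=0,rr=.121):
    """TCP pose gripping the rod at guard angle a"""
    loc=np.array([-rr,0,0])+(.019-back)*np.array([np.sin(T0),0,-np.cos(T0)])
    return F+Rz@(H+R.from_euler('y',a).apply(loc)),quat(yaw,T0-a)
def angle():
    A=R.from_quat(r.get_tool_rot(),scalar_first=True).as_matrix()
    d=(r.get_tool_pos()-.019*A[:,2]-F)@Rz-H
    return np.degrees(np.arctan2(d[2],-d[0])),np.round(d*1e3,1)
E
python3 - <<'E'
from guard import *
D=np.radians
for a in range(0,51,10): assert r.ik(*tcp(D(a))) is not None,a
r.move_ptp(*tcp(0,.07))
p,q=tcp(0);print(r.line_to(p,feed=.08,max_force=10))
gripper_to(0);print(r.get_opening(),r.get_finger_force(),angle(),r.get_t())
if r.get_opening()>.01:
    for a in (10,20,30,40,50):
        p,q=tcp(D(a));r.line_to(p,ori=q,feed=.08)
    r.pause(.2)
    print(angle(),r.get_opening(),r.get_finger_force(),r.get_contact_force(),r.get_t())
s=capture("scene")[130:350,165:415,::-1]
cv2.imwrite("pics/s8.png",cv2.resize(s,None,fx=2.7,fy=2.7,interpolation=cv2.INTER_CUBIC))
E
```

```text
False
0.01418447644507739 58.4592068195343 (np.float64(0.35031383991328874), array([-120.9,    0.8,    0.7])) 36.2333
(np.float64(49.7860107017753), array([-77.9,   0.8,  92.2])) 0.014219422796554259 59.843852519989014 [-1.05289719  5.01402179  0.70957035] 38.55
```

View pics/s8.png

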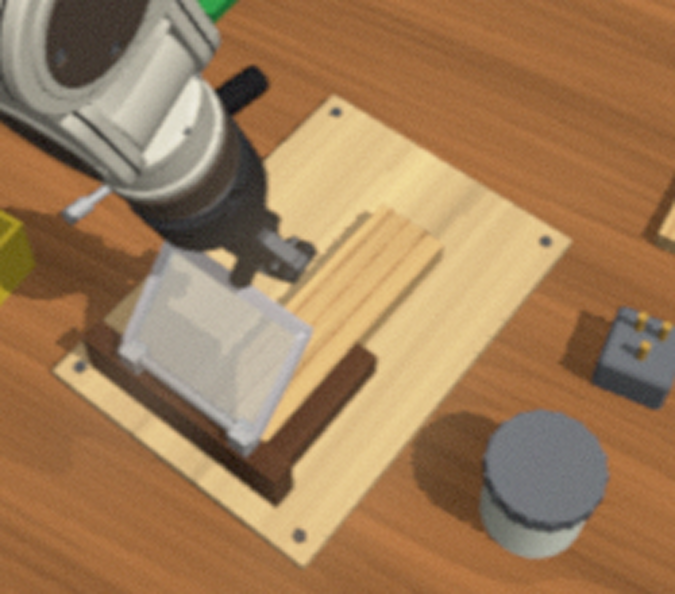

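The guard is gripped and up: the tool pose gives 49.8°, and the pads are closed on the rod. The offcut's left side lies along the stop at (370,350) to (270,435), its far end is at the fence, and nothing else has moved. Handing in.

```bash
python3 -c "
from rig import *
print(close_job())"
```

```text
the job is handed in; nothing more can be done
None
```

The job is handed in at about 39 s: the guard is held at about 50° (49.8° by the tool pose) and the offcut is pushed into the corner, with no visible gap, though camera readings left up to about 0.5° of skew that two more firm pushes on its side didn't change.

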